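# Pedestal pillars back on their rail in order of height

## Robot

A 6-joint arm with a two-finger parallel gripper is mounted at the origin on a cart in front of the work surface, level with it; the furniture and walls round the work are solid. World frame = base frame: x ahead of the robot, y to its left, z up, the work surface at z = 0. Lengths are in m, angles in rad, forces in N, time in s.
With the tool pointing down it reaches from about 0.35 to 0.775 m from the base axis. Payload 5.5 kg.
Tool frame: the origin (TCP) lies where the fingers leave the gripper's body, on its centre line; the fingertips stand env.tip_reach ahead of it and the grasp point (between the pads) lies 54 mm ahead of it (env.tip_reach is the distance from the TCP to the fingertips, in m); z points along the fingers, y is the line along which they close (so a half turn about z gives the same grasp; the last joint's range is limited). The gripper opens to 85 mm and grips with 20 to 120 N. Pads are 22 mm wide; open, the fingers measure 114 mm over their backs; the gripper's body (76 mm by 85 mm) begins 54 mm behind the grasp point. The pads swing forward as they close: fully open they stand 13 mm farther back than shut.
Start: joints at [0.962, 0.313, 0.046, 1.304, 0, 1.431], TCP at [0.26, 0.513, 0.304] pointing down, gripper open.
Joint ranges: [-2.76, 2.76], [-0.86, 1.69], [-1.03, 1.26], [-2.2, 2.34], [-1.47, 1.5], [-3.14, 3.14]. Speed limits (rad/s): [2.57, 2.57, 3.14, 3.14, 3.14, 3.14].

## Interface

Orientations are given as a unit quaternion [w, x, y, z].
In Python, from workcell import status, optics, hand_in, env gives the robot as it stands.
- The arm moves only by the shell command python3 -m handwheel 'ROWS' [FORCE]. ROWS is a JSON object whose one key "deltas" holds a list of rows, each a list of 5 numbers: the opening, from -1 (shut) to 1 (fully open), then the shift along the tool's x, y, z in units of 40 mm (1.0 is 40 mm), then the turn about the tool's z in units of 10 degrees (1.0 is 10 degrees). In form: {"deltas": [[jaw, x, y, z, roll], ...]}. A call has 1 to 20 rows; each row shifts and turns the commanded pose from where the row before left it, along the tool's axes as they then stand; what a row does not reach is not made up. A row lasts 1/8 s, in which the tool goes at most 62.5 mm and 10.7 degrees, less where a joint would pass 70% of its speed; a pose out of reach is approached as far as the arm can. A call is refused whole if a number of a shift passes 1 or a number of a turn 1, either way. A call with a gripper value outside its range is refused whole. The fingers move at their own pace and stop on an object; FORCE is the grip in N (left out, the last holds). Time passes only in rows, so rows that do not move let the fingers close. It gives the time, the measured TCP pose, the force, the opening and the grip force at its end, in the units of the state.
- status.get_state(): the state, without advancing time (a new reading comes with each control period).
- optics.read_camera(name): name is "side" or "top"; returns a dict with "frame" (384x512x3 uint8, red, green, blue), "depth" (384x512 float32, m along the optical axis (not along the pixel's ray), 0 where there is no reading), "vfov" (degrees; the focal length in pixels is half the picture's height over the tangent of half this angle, whatever the lens; pixels are square), "cx", "cy" (the principal point, pixels), "origin" and "attitude" of the camera in the world. Camera axes: x right, y down, z forward; pixel columns grow to the right and rows downward; lengths in m; the calibration is good to about 2 mm. A picture is of the moment at which its call begins.
- hand_in(): hands the job in; it is judged then, once.
The state is a dict: "clock": time; "joint_pos": joint angles; "qvel": joint speeds; "tau": joint torques, N m; "tcp_pos": TCP position; "orientation": TCP orientation; "wrist_force": force on the tool from outside, world axes, zero at the start; "ft_torque": the same for the moment, N m; "finger_gap": finger opening in m; "grip_force": force on a finger pad.
Only numpy, scipy, OpenCV 4.12 (cv2) and the standard library are available. Lean on these libraries where they do the work, as an engineer would, in place of code of your own. Each camera call takes 0.05 s, during which the arm holds its last target. There are 200 camera calls.

## Task

Put the four steel pedestal pillars back on the storage rail in order of height, one standing upright in the middle of each black pad: the shortest on the pad next to the red end block, rising step by step to the tallest next to the blue end block. Do not let any pillar tip over on the way, and leave them all standing free.

Things in the scene. Friction and masses are not known exactly. Their poses are not given: they have to be found in the camera images.
- pillar_40: shortest of four plain steel pedestal pillars (one diameter, four heights: 40, 56, 72 and 88 mm): 40 mm tall, round body 28 mm in diameter standing on a foot flange 34 mm across and 6 mm thick, small dark hole in the top; about 140 g. Starts upright on the bench. Origin: centre of its underside; z up its axis.
- pillar_56: second shortest of four plain steel pedestal pillars (one diameter, four heights: 40, 56, 72 and 88 mm): 56 mm tall, round body 28 mm in diameter standing on a foot flange 34 mm across and 6 mm thick, small dark hole in the top; about 196 g. Starts upright on the bench. Origin: centre of its underside; z up its axis.
- pillar_72: second tallest of four plain steel pedestal pillars (one diameter, four heights: 40, 56, 72 and 88 mm): 72 mm tall, round body 28 mm in diameter standing on a foot flange 34 mm across and 6 mm thick, small dark hole in the top; about 252 g. Starts upright on the bench. Origin: centre of its underside; z up its axis.
- pillar_88: tallest of four plain steel pedestal pillars (one diameter, four heights: 40, 56, 72 and 88 mm): 88 mm tall, round body 28 mm in diameter standing on a foot flange 34 mm across and 6 mm thick, small dark hole in the top; about 308 g. Starts upright on the bench. Origin: centre of its underside; z up its axis.
- pad_1: black rubber disc, 52 mm across, 4 mm thick, fixed on an aluminium rail (72 x 400 x 6 mm, flat on the bench); number 1 of four in a row 75 mm apart (pad_1 at the robot's left, pad_4 at its right). Origin: centre of its underside, 6 mm above the bench; its top is 4 mm above that. y axis along the row, from pad_4 towards pad_1; x axis across the rail, away from the robot.
- pad_2: black rubber disc, 52 mm across, 4 mm thick, fixed on an aluminium rail (72 x 400 x 6 mm, flat on the bench); number 2 of four in a row 75 mm apart (pad_1 at the robot's left, pad_4 at its right). Origin: centre of its underside, 6 mm above the bench; its top is 4 mm above that. y axis along the row, from pad_4 towards pad_1; x axis across the rail, away from the robot.
- pad_3: black rubber disc, 52 mm across, 4 mm thick, fixed on an aluminium rail (72 x 400 x 6 mm, flat on the bench); number 3 of four in a row 75 mm apart (pad_1 at the robot's left, pad_4 at its right). Origin: centre of its underside, 6 mm above the bench; its top is 4 mm above that. y axis along the row, from pad_4 towards pad_1; x axis across the rail, away from the robot.
- pad_4: black rubber disc, 52 mm across, 4 mm thick, fixed on an aluminium rail (72 x 400 x 6 mm, flat on the bench); number 4 of four in a row 75 mm apart (pad_1 at the robot's left, pad_4 at its right). Origin: centre of its underside, 6 mm above the bench; its top is 4 mm above that. y axis along the row, from pad_4 towards pad_1; x axis across the rail, away from the robot.
- red_block: red plastic end block, 60 mm across the rail, 24 mm along it, 18 mm high, fixed on the rail beyond the last pad (60 mm from that pad's centre) at one end of the row; the blue one is at the other end, and which is where changes. Origin: centre of its underside, on top of the rail.
- blue_block: blue plastic end block, 60 mm across the rail, 24 mm along it, 18 mm high, fixed on the rail beyond the last pad (60 mm from that pad's centre) at one end of the row; the red one is at the other end, and which is where changes. Origin: centre of its underside, on top of the rail.
Not all that is in view belongs to the job. Leave any orange look-alike of the pillar_56 alone.

How it is judged:
By the outcome, as a careful person would: the job done as asked, in the order asked, and still so for the second after the job is handed in, with the robot touching nothing.
It also fails if it takes over 99 s, if anything falls off the work surface, if the arm or the gripper's body presses on something with over 40 N, if the wrist force passes 120 N, or if a joint passes its speed limit or range.

## Working session

There is one attempt and no reset: what is moved stays moved. The work goes in short steps, Python scripts to look and compute and a shell command to move; the robot and the scene stay as the last step left them, time stands still between calls to the robot, and variables do not carry over. Pictures are saved under pics/ and viewed, at most 14 in all, crops included, and the job is handed in when it is done.

```bash
mkdir -p pics; ls
python3 - <<'E'
from workcell import status, optics, env
import cv2,numpy as np
s=status.get_state();print(s,env.tip_reach)
for n in("top","side"):
    c=optics.read_camera(n);np.savez(f"pics/{n}0.npz",**c)
    print(n,c["vfov"],c["cx"],c["cy"],c["origin"],c["attitude"])
    cv2.imwrite(f"pics/{n}0.png",c["frame"][:,:,::-1])
E
```

```text
pics
{'clock': 0.0, 'joint_pos': array([ 9.62425877e-01,  3.13977819e-01,  4.49925023e-02,  1.30357091e+00,
       -2.75034718e-05,  1.43120989e+00]), 'qvel': array([-0.00087307, -0.00109671, -0.00071383, -0.00102545, -0.00064872,
       -0.00053187]), 'tau': array([ 8.01135975e-04, -4.80631113e+01,  2.98531866e+01,  1.93210097e-02,
       -3.29824725e-04, -8.18784144e-06]), 'tcp_pos': array([0.25958209, 0.51266109, 0.30302711]), 'orientation': array([-3.08664305e-04,  2.32251560e-01,  9.72655354e-01, -8.24154449e-04]), 'wrist_force': array([ 0.48280354, -0.0105601 , -0.65438845]), 'ft_torque': array([0.04098898, 0.00855821, 0.01103255]), 'grip_force': 0.0, 'finger_gap': 0.08542671358452833} 0.0726
top 44.96241540388421 257.7915395904025 195.06655821292455 [0.49692797 0.11884365 1.17266699] [ 0.0144452  -0.6976807   0.71604726 -0.01758694]
side 44.43243508375578 255.02741144770528 190.3532714423769 [0.45123855 1.01203616 0.54767016] [ 0.02678246 -0.06318259  0.85976149 -0.50606407]
```

View pics/top0.png

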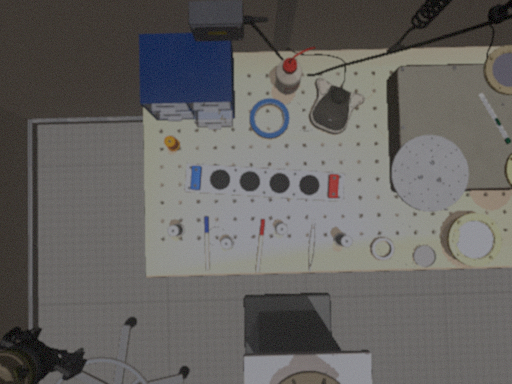

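View pics/side0.png

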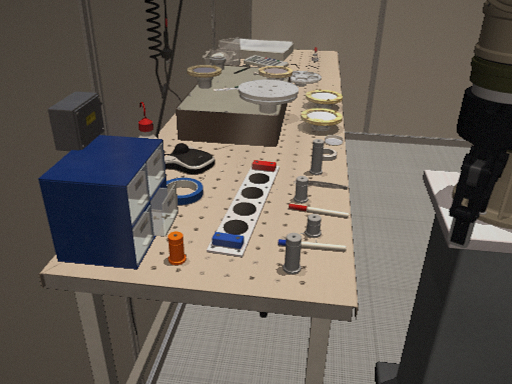

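The top view shows grey pillars at px (175,230), (226,243), (282,229) and (346,240). The orange look-alike is at (171,143). The pads run from (220,180) to (309,185), with blue at the left (y+) and red at the right. The side view shows the same four pillars at (293,253), (314,224), (302,190) and (317,157). Things that could be mistaken for a pillar are the orange one, the ring at (382,248) and the disc at (424,256).

```bash
cat > h.py <<'E'
import numpy as np,cv2
from scipy.spatial.transform import Rotation as R
def geo(c):
    f=192/np.tan(np.radians(float(c["vfov"]))/2); q=c["attitude"]
    return f,R.from_quat([*q[1:],q[0]]).as_matrix(),np.array(c["origin"])
def ray(c,u,v,z):
    f,M,o=geo(c); d=M@np.array([(u-c["cx"])/f,(v-c["cy"])/f,1]); return o+d*(z-o[2])/d[2]
def cloud(c):
    f,M,o=geo(c); v,u=np.mgrid[:384,:512]; D=c["depth"]
    P=np.stack([(u-c["cx"])/f*D,(v-c["cy"])/f*D,D],-1)@M.T+o; P[D==0]=np.nan; return P
def pillars(c,zmin=.02,box=(.28,.62,-.25,.45)):
    "top view: connected regions standing above the bench -> (uv, z, xy)"
    P=cloud(c); x,y,z=P[...,0],P[...,1],P[...,2]
    m=((z>zmin)&(z<.15)&(x>box[0])&(x<box[1])&(y>box[2])&(y<box[3])).astype(np.uint8)
    n,l,st,ce=cv2.connectedComponentsWithStats(m)
    out=[]
    for i in range(1,n):
        if 15<st[i,4]<600:
            zt=np.percentile(z[l==i],75); k=(l==i)&(z>zt-.008)
            v,u=np.nonzero(k); out.append((u.mean(),v.mean(),zt,st[i,4],k.sum(),*ray(c,u.mean(),v.mean(),zt)[:2]))
    return out
E
python3 - <<'E'
from h import *
np.set_printoptions(precision=4,suppress=True)
c=dict(np.load("pics/top0.npz"))
for p in pillars(c): print(np.array(p))
g=cv2.cvtColor(c["frame"],cv2.COLOR_RGB2HSV)
P=cloud(c)
m=(g[...,2]<60).astype(np.uint8); m[:165]=0;m[200:]=0;m[:,:185]=0;m[:,345:]=0
n,l,s,ce=cv2.connectedComponentsWithStats(m)
for i in range(1,n):
    if s[i,4]>100: print("pad",ce[i],s[i,4],ray(c,*ce[i],.01))
for nm,k in(("blue",(g[...,0]>100)&(g[...,0]<130)),("red",(g[...,0]<8)|(g[...,0]>172))):
    k=k&(g[...,1]>130);k[:160]=0;k[200:]=0;k[:,:185]=0;k[:,345:]=0
    v,u=np.nonzero(k);print(nm,len(u),u.mean(),v.mean(),ray(c,u.mean(),v.mean(),.024))
print("bench z",np.nanmedian(P[205:215,160:330,2]))
cv2.imwrite("pics/crop0.png",cv2.resize(c["frame"][130:265,150:370,::-1],None,fx=3.6,fy=3.6,interpolation=cv2.INTER_CUBIC))
E
```

```text
[195.057  178.8705   0.0248 193.     193.       0.5931   0.2675]
[390.5714 173.9286   0.1458  16.      14.       0.5828  -0.1826]
[333.0242 186.5797   0.025  207.     207.       0.5651  -0.074 ]
[392.3333 186.5556   0.0355  18.       9.       0.5608  -0.2181]
[172.4685 230.8018   0.0723 143.     111.       0.4674   0.3172]
[281.165  229.0097   0.0565 109.     103.       0.4645   0.0593]
[345.7568 241.2162   0.088  162.     111.       0.4331  -0.0888]
[225.5943 243.7358   0.0405 110.     106.       0.4318   0.1945]
pad [219.717  178.8726] 212 [0.5927 0.2075 0.01  ]
pad [249.543  180.7828] 221 [0.586  0.1328 0.01  ]
pad [279.1397 182.6463] 229 [0.5794 0.0586 0.01  ]
pad [308.8148 184.4897] 243 [ 0.5728 -0.0158  0.01  ]
blue 151 195.7086092715232 177.28476821192052 [0.5971 0.2659 0.024 ]
red 166 332.9698795180723 185.3855421686747 [ 0.5681 -0.0741  0.024 ]
bench z -0.0008021753043075952
```

View pics/crop0.png

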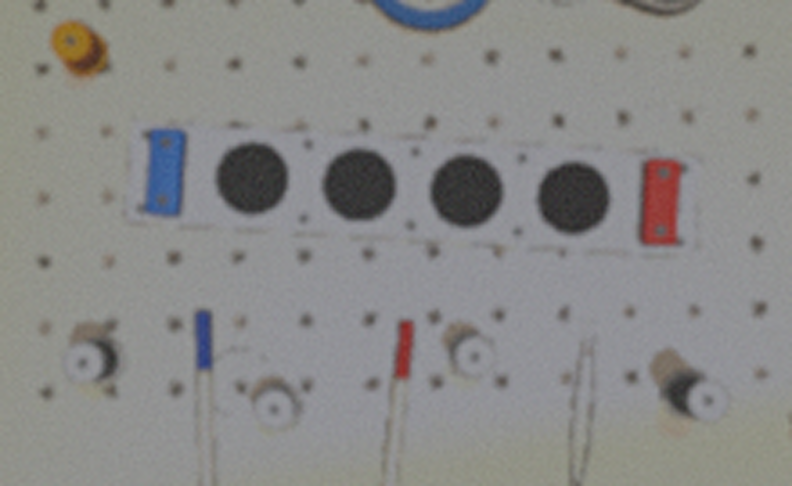

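The crop confirms four grey pillars. By their measured top heights they are 72 (172,231), 40 (226,244), 56 (281,229) and 88 (346,241). Pad spacing comes out at 75 mm and the blocks sit 60 mm out, as given. Pad_1 is next to blue, so 88→pad_1, 72→pad_2, 56→pad_3 and 40→pad_4. First I'll turn the tool so the jaws close across the rail.

```bash
cat >> h.py <<'E'
P72,P56,P88,P40=(.4674,.3172),(.4645,.0593),(.4331,-.0888),(.4318,.1945)
PAD={1:(.5927,.2075),2:(.586,.1328),3:(.5794,.0586),4:(.5728,-.0158)}
def need(xy,z):
    from workcell import status
    s=status.get_state(); q=s["orientation"]; M=R.from_quat([*q[1:],q[0]]).as_matrix()
    d=M.T@(np.array([*xy,z])-s["tcp_pos"])/.04
    print("t",round(s["clock"],2),"tcp",s["tcp_pos"].round(4),"yaw of tool y",np.degrees(np.arctan2(M[1,1],M[0,1])).round(2),"tilt",M[:2,2].round(4),"gap",round(s["finger_gap"],4),"F",round(s["grip_force"],1),"units x,y,z",d.round(3))
E
python3 -m handwheel '{"deltas":[[1,0,0,0,0.97],[1,0,0,0,0.97],[1,0,0,0,0.97],[1,0,0,0,0.97],[1,0,0,0,0.97],[1,0,0,0,0.97],[1,0,0,0,1],[1,0,0,0,0],[1,0,0,0,0]]}' 40
python3 -c "from h import *;need(P72,.2)"
```

```text
clock: 1.23
tcp_pos: [0.2598, 0.5129, 0.3036]
orientation: [0.0, 0.737, 0.676, -0.0]
wrist_force: [-0.1, -0.9, -0.3]
finger_gap: 0.0857
grip_force: 0.0
t 1.23 tcp [0.2598 0.5129 0.3036] yaw of tool y -4.9 tilt [-0.0003 -0.0004] gap 0.0857 F 0.0 units x,y,z [-4.43   5.591  2.592]
```

```bash
python3 -m handwheel '{"deltas":[[1,-0.5,0.6,0.1,0],[1,-0.6,0.8,0.3,0],[1,-0.7,0.9,0.4,0],[1,-0.7,0.9,0.5,0],[1,-0.7,0.9,0.5,0],[1,-0.7,0.8,0.4,0],[1,-0.53,0.69,0.39,0],[1,0,0,0,0],[1,0,0,0,0]]}'
python3 - <<'E'
from h import *;need(P72,.1)
from workcell import optics
for n in("side",):
    c=optics.read_camera(n);cv2.imwrite("pics/s1.png",cv2.resize(c["frame"][60:300,130:450,::-1],None,fx=2.4,fy=2.4))
E
```

```text
clock: 2.35
tcp_pos: [0.4667, 0.3169, 0.2004]
orientation: [-0.0, 0.737, 0.675, -0.0]
wrist_force: [-0.2, 0.1, 0.0]
finger_gap: 0.0852
grip_force: 0.0
t 2.35 tcp [0.4667 0.3169 0.2004] yaw of tool y -5.02 tilt [-0.0004  0.0002] gap 0.0852 F 0.0 units x,y,z [0.009 0.017 2.511]
```

View pics/s1.png

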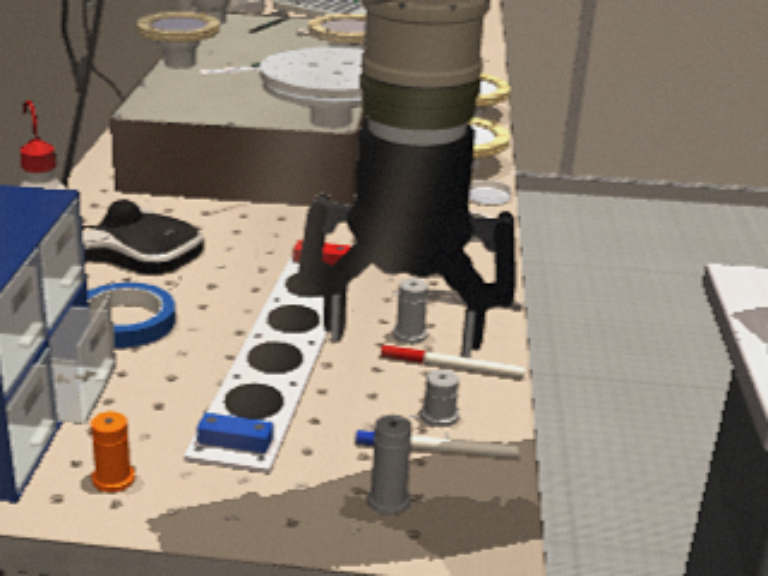

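The gripper hangs above and around pillar_72, which appears at crop (392,465) and stands upright. I'll project the measured points into the side view as a cross-check.

Run:
```python
from h import *
c=dict(np.load("pics/side0.npz"));f,M,o=geo(c)
for n,p,z in(("72",P72,.072),("40",P40,.04),("56",P56,.056),("88",P88,.088)):
    d=M.T@(np.array([*p,z])-o);u,v=c["cx"]+f*d[0]/d[2],c["cy"]+f*d[1]/d[2]
    # top-face centroid from side depth near predicted point
    Q=cloud(c);k=(abs(Q[...,2]-z)<.006)&(np.hypot(Q[...,0]-p[0],Q[...,1]-p[1])<.03)
    w,t=np.nonzero(k);print(n,"pred",u.round(1),v.round(1),"seen",t.mean().round(1),w.mean().round(1),k.sum(),ray(c,t.mean(),w.mean(),z).round(4),np.nanmedian(Q[k],0).round(4))
```

```text
72 pred 294.3 235.8 seen 294.1 237.9 137 [0.4674 0.3237 0.072 ] [0.4671 0.3219 0.071 ]
40 pred 314.8 216.4 seen 314.5 218.0 103 [0.4323 0.2008 0.04  ] [0.4316 0.1995 0.0389]
56 pred 302.4 177.7 seen 302.4 179.0 71 [0.4642 0.0655 0.056 ] [0.4644 0.0622 0.0547]
88 pred 318.7 140.3 seen 318.5 141.5 57 [ 0.4334 -0.0813  0.088 ] [ 0.4323 -0.0862  0.0862]
```

Both views agree within about 1 mm. Next I descend and grasp.

```bash
python3 -m handwheel '{"deltas":[[1,0,0,0.4,0],[1,0,0,0.6,0],[1,0,0,0.6,0],[1,0,0,0.5,0],[1,0,0,0.35,0],[1,0,0,0.18,0],[1,0,0,0,0],[-0.2,0,0,0,0],[-0.6,0,0,0,0],[-1,0,0,0,0],[-1,0,0,0,0],[-1,0,0,0,0],[-1,0,0,0,0],[-1,0,0,0,0]]}' 40
python3 -c "from h import *;need(P72,.1)"
```

```text
clock: 4.15
tcp_pos: [0.4674, 0.3169, 0.0957]
orientation: [0.0, 0.738, 0.675, 0.001]
wrist_force: [0.5, 0.0, 5.6]
finger_gap: 0.0272
grip_force: 39.1
t 4.15 tcp [0.4674 0.3169 0.0957] yaw of tool y -5.06 tilt [0.0012 0.0005] gap 0.0272 F 39.1 units x,y,z [ 0.007 -0.001 -0.107]
```

```bash
python3 -m handwheel '{"deltas":[[-1,0,0,-0.2,0],[-1,0,0,-0.4,0],[-1,0,0,-0.6,0],[-1,0,0,-0.6,0],[-1,0,0,-0.6,0],[-1,0,0,-0.6,0],[-1,0,0,-0.5,0],[-1,0,0,-0.3,0],[-1,0,0,-0.1,0],[-1,0,0,0,0],[-1,0,0,0,0]]}'
python3 -c "from h import *;need(PAD[2],.1067)"
```

```text
clock: 5.52
tcp_pos: [0.4665, 0.3165, 0.2502]
orientation: [-0.0, 0.738, 0.675, -0.001]
wrist_force: [-0.2, 0.5, -2.4]
finger_gap: 0.0274
grip_force: 39.6
t 5.53 tcp [0.4665 0.3165 0.2502] yaw of tool y -5.06 tilt [-0.0015 -0.0007] gap 0.0274 F 39.6 units x,y,z [-4.309  3.387  3.585]
```

```bash
python3 -m handwheel '{"deltas":[[-1,-0.15,0.1,0,0],[-1,-0.3,0.25,0,0],[-1,-0.5,0.4,0,0],[-1,-0.6,0.45,0,0],[-1,-0.6,0.45,0,0],[-1,-0.6,0.45,0,0],[-1,-0.6,0.45,0,0],[-1,-0.5,0.4,0,0],[-1,-0.3,0.3,0,0],[-1,-0.15,0.13,0,0],[-1,0,0,0.2,0],[-1,0,0,0.4,0],[-1,0,0,0.6,0],[-1,0,0,0.6,0],[-1,0,0,0.6,0],[-1,0,0,0.4,0],[-1,0,0,0.2,0],[-1,0,0,0,0],[-1,0,0,0,0]]}'
python3 - <<'E'
from h import *;need(PAD[2],.1067)
from workcell import optics
c=optics.read_camera("side");cv2.imwrite("pics/s2.png",cv2.resize(c["frame"][60:300,130:450,::-1],None,fx=2.4,fy=2.4))
E
```

```text
clock: 7.9
tcp_pos: [0.587, 0.1336, 0.132]
orientation: [0.0, 0.738, 0.675, 0.001]
wrist_force: [-0.1, 0.4, -2.9]
finger_gap: 0.027
grip_force: 39.6
t 7.9 tcp [0.587  0.1336 0.132 ] yaw of tool y -5.06 tilt [0.0016 0.0002] gap 0.027 F 39.6 units x,y,z [-0.023 -0.025  0.632]
```

View pics/s2.png

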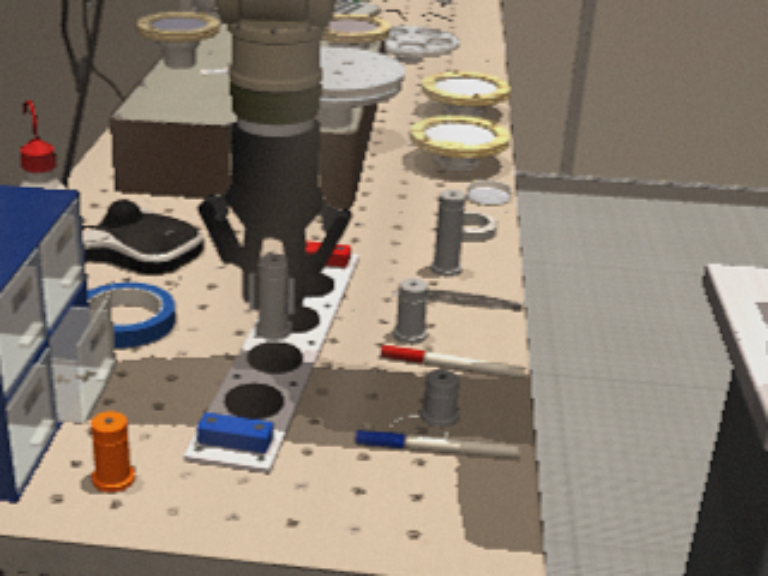

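Pillar_72 hangs upright over pad_2, at crop (275,340).

```bash
python3 -m handwheel '{"deltas":[[-1,-0.02,-0.02,0.2,0],[-1,0,0,0.2,0],[-1,0,0,0.1,0],[-1,0,0,0.05,0],[-1,0,0,0.03,0],[-1,0,0,0.02,0],[-1,0,0,0,0]]}'
python3 -c "from h import *;need(PAD[2],.1067)"
```

```text
clock: 8.82
tcp_pos: [0.5856, 0.1328, 0.1072]
orientation: [0.0, 0.738, 0.675, 0.0]
wrist_force: [-0.5, -0.4, -2.3]
finger_gap: 0.0273
grip_force: 39.6
t 8.82 tcp [0.5856 0.1328 0.1072] yaw of tool y -5.06 tilt [0.0002 0.0001] gap 0.0273 F 39.6 units x,y,z [0.001 0.009 0.012]
```

```bash
python3 -m handwheel '{"deltas":[[-1,0,0,0.03,0],[-1,0,0,0,0],[-0.3,0,0,0,0],[-0.2,0,0,0,0],[0,0,0,0,0],[0.5,0,0,0,0],[0.7,0,0,0,0],[0.7,0,0,-0.3,0],[0.7,0,0,-0.6,0],[0.7,0,0,-0.8,0],[0.7,0,0,-0.8,0],[0.7,0,0,-0.6,0],[0.7,0,0,-0.4,0],[0.7,0,0,0,0]]}'
python3 -c "from h import *;need(P88,.25);need(P88,.108)"
```

```text
clock: 10.58
tcp_pos: [0.5862, 0.1329, 0.2475]
orientation: [0.001, 0.738, 0.675, 0.001]
wrist_force: [-0.4, -1.0, -1.3]
finger_gap: 0.0721
grip_force: 0.0
t 10.57 tcp [0.5862 0.1329 0.2475] yaw of tool y -5.06 tilt [0.0028 0.0003] gap 0.0721 F 0.0 units x,y,z [-5.857 -3.324 -0.076]
t 10.57 tcp [0.5862 0.1329 0.2475] yaw of tool y -5.06 tilt [0.0028 0.0003] gap 0.0721 F 0.0 units x,y,z [-5.859 -3.334  3.474]
```

```bash
python3 -m handwheel '{"deltas":[[1,-0.4,-0.2,0,0],[1,-0.8,-0.4,0,0],[1,-0.9,-0.5,0,0],[1,-0.9,-0.5,0,0],[1,-0.9,-0.5,0,0],[1,-0.8,-0.5,0,0],[1,-0.7,-0.43,0,0],[1,-0.46,-0.3,0,0],[1,0,0,0,0],[1,0,0,0,0],[1,0,0,0,0]]}'
python3 - <<'E'
from h import *;need(P88,.108)
from workcell import optics
c=optics.read_camera("top");print([np.round(p,4) for p in pillars(c)])
cv2.imwrite("pics/t3.png",cv2.resize(c["frame"][130:280,150:390,::-1],None,fx=3.2,fy=3.2,interpolation=cv2.INTER_CUBIC))
E
```

```text
clock: 11.95
tcp_pos: [0.4323, -0.0885, 0.2456]
orientation: [-0.0, 0.737, 0.676, -0.0]
wrist_force: [0.2, 0.1, 0.1]
finger_gap: 0.085
grip_force: 0.0
t 11.95 tcp [ 0.4323 -0.0885  0.2456] yaw of tool y -5.01 tilt [-0.0004  0.0004] gap 0.085 F 0.0 units x,y,z [-0.007  0.022  3.439]
[array([1.951031e+02, 1.786701e+02, 2.490000e-02, 1.940000e+02,
       1.940000e+02, 5.936000e-01, 2.674000e-01]), array([ 3.9080e+02,  1.7655e+02,  1.4560e-01,  3.6000e+01,  2.0000e+01,
        5.7700e-01, -1.8290e-01]), array([2.486422e+02, 1.791468e+02, 8.230000e-02, 1.270000e+02,
       1.090000e+02, 5.844000e-01, 1.339000e-01]), array([ 3.330545e+02,  1.859208e+02,  2.500000e-02,  2.020000e+02,
        2.020000e+02,  5.668000e-01, -7.410000e-02]), array([2.812059e+02, 2.290490e+02, 5.660000e-02, 1.090000e+02,
       1.020000e+02, 4.644000e-01, 5.920000e-02]), array([ 3.447582e+02,  2.407912e+02,  8.790000e-02,  1.400000e+02,
        9.100000e+01,  4.341000e-01, -8.660000e-02]), array([2.256095e+02, 2.437429e+02, 4.030000e-02, 1.090000e+02,
       1.050000e+02, 4.318000e-01, 1.944000e-01])]
```

View pics/t3.png

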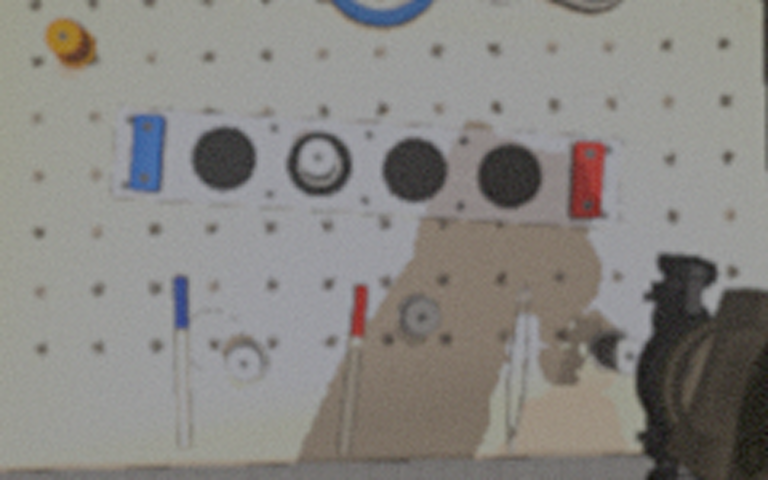

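Pillar_72 stands at pad_2 (318,160 in the crop), within 2 mm of centre. Now I grasp the 88.

```bash
python3 -m handwheel '{"deltas":[[1,0,0.02,0.3,0],[1,0,0,0.6,0],[1,0,0,0.7,0],[1,0,0,0.6,0],[1,0,0,0.5,0],[1,0,0,0.4,0],[1,0,0,0.25,0],[1,0,0,0.09,0],[1,0,0,0,0],[-0.2,0,0,0,0],[-0.6,0,0,0,0],[-1,0,0,0,0],[-1,0,0,0,0],[-1,0,0,0,0],[-1,0,0,0,0],[-1,0,0,0,0]]}' 50
python3 -c "from h import *;need(P88,.108)"
```

```text
clock: 14.0
tcp_pos: [0.4334, -0.0891, 0.1087]
orientation: [0.0, 0.738, 0.675, 0.0]
wrist_force: [-0.1, 0.7, 5.6]
finger_gap: 0.0269
grip_force: 48.8
t 14.0 tcp [ 0.4334 -0.0891  0.1087] yaw of tool y -5.06 tilt [ 0.0009 -0.0003] gap 0.0269 F 48.8 units x,y,z [ 0.008 -0.007  0.017]
```

```bash
python3 -m handwheel '{"deltas":[[-1,0,0,-0.2,0],[-1,0,0,-0.4,0],[-1,0,0,-0.6,0],[-1,0,0,-0.6,0],[-1,0,0,-0.6,0],[-1,0,0,-0.6,0],[-1,0,0,-0.5,0],[-1,0,0,-0.3,0],[-1,0,0,-0.1,0],[-1,0,0,0,0],[-1,0,0,0,0]]}'
python3 -c "from h import *;need(PAD[1],.118)"
```

```text
clock: 15.38
tcp_pos: [0.4326, -0.0889, 0.2634]
orientation: [-0.001, 0.738, 0.675, -0.0]
wrist_force: [-0.3, -0.1, -3.6]
finger_gap: 0.0267
grip_force: 49.6
t 15.38 tcp [ 0.4326 -0.0889  0.2634] yaw of tool y -5.06 tilt [-0.0015  0.0007] gap 0.0267 F 49.6 units x,y,z [7.732 3.339 3.635]
```

```bash
python3 -m handwheel '{"deltas":[[-1,0.15,0.05,0,0],[-1,0.35,0.15,0,0],[-1,0.6,0.25,0,0],[-1,0.7,0.3,0,0],[-1,0.7,0.3,0,0],[-1,0.7,0.3,0,0],[-1,0.7,0.3,0,0],[-1,0.7,0.3,0,0],[-1,0.7,0.3,0,0],[-1,0.7,0.3,0,0],[-1,0.6,0.25,0,0],[-1,0.5,0.24,0,0],[-1,0.35,0.15,0,0],[-1,0.2,0.1,0,0],[-1,0.08,0.05,0,0],[-1,0,0,0,0],[-1,0,0,0,0],[-1,0,0,0,0]]}'
python3 -c "from h import *;need(PAD[1],.1187)"
```

```text
clock: 17.62
tcp_pos: [0.5932, 0.2067, 0.2645]
orientation: [0.0, 0.738, 0.675, 0.0]
wrist_force: [-0.7, -1.3, -2.7]
finger_gap: 0.027
grip_force: 49.6
t 17.62 tcp [0.5932 0.2067 0.2645] yaw of tool y -5.1 tilt [0.0001 0.    ] gap 0.027 F 49.6 units x,y,z [ 0.018 -0.015  3.645]
```

```bash
python3 -m handwheel '{"deltas":[[-1,0.02,-0.01,0.2,0],[-1,0,0,0.4,0],[-1,0,0,0.6,0],[-1,0,0,0.6,0],[-1,0,0,0.6,0],[-1,0,0,0.5,0],[-1,0,0,0.3,0],[-1,0,0,0.15,0],[-1,0,0,0.1,0],[-1,0,0,0.05,0],[-1,0,0,0.05,0],[-1,0,0,0,0],[-1,0,0,0,0],[-1,0,0,0,0]]}'
python3 -c "from h import *;need(PAD[1],.1187)"
```

```text
clock: 19.38
tcp_pos: [0.5931, 0.208, 0.1225]
orientation: [0.0, 0.738, 0.675, 0.0]
wrist_force: [1.2, -0.4, -2.9]
finger_gap: 0.0267
grip_force: 49.5
t 19.38 tcp [0.5931 0.208  0.1225] yaw of tool y -5.06 tilt [0.0004 0.0001] gap 0.0267 F 49.5 units x,y,z [-0.014 -0.01   0.095]
```

```bash
python3 -m handwheel '{"deltas":[[-1,0,-0.01,0.05,0],[-1,0,0,0.03,0],[-1,0,0,0.015,0],[-1,0,0,0,0],[-1,0,0,0,0]]}'
python3 -c "from h import *;need(PAD[1],.1187)"
```

```text
clock: 20.0
tcp_pos: [0.5925, 0.2081, 0.1188]
orientation: [-0.0, 0.738, 0.675, 0.0]
wrist_force: [-2.0, -0.1, 0.9]
finger_gap: 0.0271
grip_force: 50.0
t 20.0 tcp [0.5925 0.2081 0.1188] yaw of tool y -5.06 tilt [0.     0.0001] gap 0.0271 F 50.0 units x,y,z [-0.014  0.006  0.002]
```

```bash
python3 -m handwheel '{"deltas":[[-0.3,0,0,0,0],[-0.2,0,0,0,0],[0,0,0,0,0],[0.5,0,0,0,0],[0.7,0,0,0,0],[0.7,0,0,-0.3,0],[0.7,0,0,-0.6,0],[0.7,0,0,-0.8,0],[0.7,0,0,-0.8,0],[0.7,0,0,-0.5,0],[0.7,0,0,-0.3,0],[0.7,0,0,0,0],[0.7,0,0,0,0]]}'
python3 -c "from h import *;need(P56,.25);need(P56,.085)"
```

```text
clock: 21.62
tcp_pos: [0.5922, 0.208, 0.2496]
orientation: [-0.0, 0.738, 0.675, -0.001]
wrist_force: [-0.1, 0.1, -0.7]
finger_gap: 0.0723
grip_force: 0.0
t 21.62 tcp [0.5922 0.208  0.2496] yaw of tool y -5.06 tilt [-0.0014 -0.0003] gap 0.0723 F 0.0 units x,y,z [-3.983 -2.852 -0.005]
t 21.62 tcp [0.5922 0.208  0.2496] yaw of tool y -5.06 tilt [-0.0014 -0.0003] gap 0.0723 F 0.0 units x,y,z [-3.982 -2.847  4.12 ]
```

```bash
python3 -m handwheel '{"deltas":[[1,-0.4,-0.2,0,0],[1,-0.7,-0.5,0,0],[1,-0.8,-0.6,0,0],[1,-0.8,-0.6,0,0],[1,-0.7,-0.5,0,0],[1,-0.4,-0.3,0,0],[1,-0.18,-0.15,0,0],[1,0,0,0,0],[1,0,0,0,0],[1,0,0,0,0]]}'
python3 - <<'E'
from h import *;need(P56,.087)
from workcell import optics
c=optics.read_camera("top")
for p in pillars(c):print(np.round(p,4))
E
```

```text
clock: 22.88
tcp_pos: [0.4656, 0.06, 0.2504]
orientation: [-0.0, 0.737, 0.676, 0.0]
wrist_force: [-0.6, 0.1, 0.2]
finger_gap: 0.0857
grip_force: 0.0
t 22.88 tcp [0.4656 0.06   0.2504] yaw of tool y -5.01 tilt [0.0002 0.0002] gap 0.0857 F 0.0 units x,y,z [-0.021 -0.026  4.085]
[1.950426e+02 1.787979e+02 2.440000e-02 1.880000e+02 1.880000e+02
 5.933000e-01 2.676000e-01]
[ 3.905714e+02  1.739286e+02  1.472000e-01  1.600000e+01  1.400000e+01
  5.827000e-01 -1.821000e-01]
[2.169633e+02 1.764587e+02 9.840000e-02 1.450000e+02 1.090000e+02
 5.912000e-01 2.070000e-01]
[2.486542e+02 1.791402e+02 8.240000e-02 1.220000e+02 1.070000e+02
 5.844000e-01 1.339000e-01]
[ 3.330948e+02  1.862796e+02  2.450000e-02  2.110000e+02  2.110000e+02
  5.659000e-01 -7.430000e-02]
[ 3.913333e+02  1.821667e+02  1.427000e-01  1.800000e+01  6.000000e+00
  5.646000e-01 -1.845000e-01]
[2.255905e+02 2.436952e+02 4.040000e-02 1.080000e+02 1.050000e+02
 4.319000e-01 1.945000e-01]
```

The 88 stands at pad_1, within 2 mm of centre. Now the 56.

```bash
python3 -m handwheel '{"deltas":[[1,-0.02,-0.02,0.3,0],[1,0,0,0.6,0],[1,0,0,0.7,0],[1,0,0,0.7,0],[1,0,0,0.6,0],[1,0,0,0.5,0],[1,0,0,0.4,0],[1,0,0,0.2,0],[1,0,0,0.08,0],[1,0,0,0,0],[-0.2,0,0,0,0],[-0.6,0,0,0,0],[-1,0,0,0,0],[-1,0,0,0,0],[-1,0,0,0,0],[-1,0,0,0,0],[-1,0,0,0,0]]}' 40
python3 -c "from h import *;need(P56,.087)"
```

```text
clock: 25.05
tcp_pos: [0.4645, 0.0588, 0.0877]
orientation: [0.0, 0.738, 0.675, 0.0]
wrist_force: [-0.0, -0.5, 6.0]
finger_gap: 0.0266
grip_force: 39.4
t 25.05 tcp [0.4645 0.0588 0.0877] yaw of tool y -5.06 tilt [ 0.0009 -0.    ] gap 0.0266 F 39.4 units x,y,z [ 0.012 -0.     0.018]
```

```bash
python3 -m handwheel '{"deltas":[[-1,0,0,-0.2,0],[-1,0,0,-0.4,0],[-1,0,0,-0.6,0],[-1,0,0,-0.6,0],[-1,0,0,-0.6,0],[-1,0,0,-0.6,0],[-1,0,0,-0.5,0],[-1,0,0,-0.3,0],[-1,0,0,-0.1,0],[-1,0,0,0,0],[-1,0,0,0,0]]}'
python3 -c "from h import *;need(PAD[3],.097)"
```

```text
clock: 26.42
tcp_pos: [0.4637, 0.0588, 0.2425]
orientation: [-0.001, 0.738, 0.675, -0.001]
wrist_force: [-0.6, -0.2, -2.0]
finger_gap: 0.0269
grip_force: 39.6
t 26.43 tcp [0.4637 0.0588 0.2425] yaw of tool y -5.06 tilt [-0.0016  0.0002] gap 0.0269 F 39.6 units x,y,z [0.25  2.888 3.632]
```

```bash
python3 -m handwheel '{"deltas":[[-1,0.02,0.15,0,0],[-1,0.03,0.35,0,0],[-1,0.05,0.6,0,0],[-1,0.05,0.65,0,0],[-1,0.05,0.55,0,0],[-1,0.03,0.35,0,0],[-1,0.02,0.24,0,0],[-1,0,0,0.2,0],[-1,0,0,0.4,0],[-1,0,0,0.6,0],[-1,0,0,0.6,0],[-1,0,0,0.6,0],[-1,0,0,0.5,0],[-1,0,0,0.3,0],[-1,0,0,0.15,0],[-1,0,0,0.1,0],[-1,0,0,0,0],[-1,0,0,0,0],[-1,0,0,0,0]]}'
python3 -c "from h import *;need(PAD[3],.0977)"
```

```text
clock: 28.8
tcp_pos: [0.5805, 0.0586, 0.1058]
orientation: [0.0, 0.738, 0.675, 0.0]
wrist_force: [-0.9, 0.2, -2.0]
finger_gap: 0.0271
grip_force: 39.7
t 28.8 tcp [0.5805 0.0586 0.1058] yaw of tool y -5.06 tilt [0.001 0.   ] gap 0.0271 F 39.7 units x,y,z [-0.002 -0.028  0.202]
```

```bash
python3 -m handwheel '{"deltas":[[-1,0,-0.02,0.1,0],[-1,0,0,0.06,0],[-1,0,0,0.03,0],[-1,0,0,0.015,0],[-1,0,0,0,0],[-1,0,0,0,0]]}'
python3 -c "from h import *;need(PAD[3],.0977)"
```

```text
clock: 29.55
tcp_pos: [0.5791, 0.0587, 0.0978]
orientation: [-0.0, 0.738, 0.675, -0.0]
wrist_force: [-3.5, -0.2, 6.4]
finger_gap: 0.0273
grip_force: 40.5
t 29.55 tcp [0.5791 0.0587 0.0978] yaw of tool y -5.06 tilt [-0.0002 -0.    ] gap 0.0273 F 40.5 units x,y,z [-0.001  0.008  0.001]
```

In firm contact, so I release it.

```bash
python3 -m handwheel '{"deltas":[[-0.3,0,0,0,0],[-0.2,0,0,0,0],[0,0,0,0,0],[0.5,0,0,0,0],[0.7,0,0,0,0],[0.7,0,0,-0.3,0],[0.7,0,0,-0.6,0],[0.7,0,0,-0.8,0],[0.7,0,0,-0.8,0],[0.7,0,0,-0.6,0],[0.7,0,0,-0.5,0],[0.7,0,0,0,0],[0.7,0,0,0,0]]}'
python3 -c "from h import *;need(P40,.25)"
```

```text
clock: 31.18
tcp_pos: [0.5791, 0.0587, 0.2407]
orientation: [-0.0, 0.738, 0.675, -0.0]
wrist_force: [0.1, 0.1, 0.2]
finger_gap: 0.0724
grip_force: 0.0
t 31.18 tcp [0.5791 0.0587 0.2407] yaw of tool y -5.06 tilt [-0.0004  0.0001] gap 0.0724 F 0.0 units x,y,z [ 3.058 -3.968 -0.23 ]
```

```bash
python3 -m handwheel '{"deltas":[[1,0.2,-0.4,0,0],[1,0.5,-0.7,0,0],[1,0.6,-0.8,0,0],[1,0.6,-0.8,0,0],[1,0.6,-0.7,0,0],[1,0.4,-0.4,0,0],[1,0.16,-0.17,0,0],[1,0,0,0,0],[1,0,0,0,0],[1,0,0,0,0]]}'
python3 - <<'E'
from h import *;need(P40,.082)
from workcell import optics
c=optics.read_camera("top")
for p in pillars(c)[2:]:print(np.round(p,4))
E
```

```text
clock: 32.42
tcp_pos: [0.4326, 0.194, 0.241]
orientation: [0.0, 0.738, 0.675, 0.0]
wrist_force: [-0.5, 0.6, 0.6]
finger_gap: 0.0852
grip_force: 0.0
t 32.42 tcp [0.4326 0.194  0.241 ] yaw of tool y -5.13 tilt [ 0.0001 -0.0001] gap 0.0852 F 0.0 units x,y,z [ 0.01  -0.022  3.974]
[2.486727e+02 1.791909e+02 8.320000e-02 1.250000e+02 1.100000e+02
 5.842000e-01 1.338000e-01]
[ 3.330810e+02  1.864048e+02  2.440000e-02  2.100000e+02  2.100000e+02
  5.656000e-01 -7.420000e-02]
[2.800392e+02 1.817157e+02 6.670000e-02 1.150000e+02 1.020000e+02
 5.776000e-01 5.930000e-02]
[ 3.914e+02  1.828e+02  8.890e-02  1.900e+01  5.000e+00  5.667e-01
 -2.004e-01]
```

```bash
python3 -m handwheel '{"deltas":[[1,0.01,-0.02,0.3,0],[1,0,0,0.6,0],[1,0,0,0.7,0],[1,0,0,0.7,0],[1,0,0,0.6,0],[1,0,0,0.5,0],[1,0,0,0.3,0],[1,0,0,0.15,0],[1,0,0,0.08,0],[1,0,0,0,0],[-0.2,0,0,0,0],[-0.6,0,0,0,0],[-1,0,0,0,0],[-1,0,0,0,0],[-1,0,0,0,0],[-1,0,0,0,0],[-1,0,0,0,0]]}' 40
python3 -c "from h import *;need(P40,.083)"
```

```text
clock: 34.6
tcp_pos: [0.4316, 0.1951, 0.0844]
orientation: [0.0, 0.738, 0.675, 0.0]
wrist_force: [-0.4, 0.3, 5.6]
finger_gap: 0.0268
grip_force: 39.3
t 34.6 tcp [0.4316 0.1951 0.0844] yaw of tool y -5.06 tilt [0.001  0.0002] gap 0.0268 F 39.3 units x,y,z [-0.015  0.006  0.034]
```

```bash
python3 -m handwheel '{"deltas":[[-1,0,0,-0.2,0],[-1,0,0,-0.4,0],[-1,0,0,-0.6,0],[-1,0,0,-0.6,0],[-1,0,0,-0.6,0],[-1,0,0,-0.6,0],[-1,0,0,-0.5,0],[-1,0,0,-0.3,0],[-1,0,0,-0.1,0],[-1,0,0,0,0],[-1,0,0,0,0]]}'
python3 -c "from h import *;need(PAD[4],.093)"
```

```text
clock: 35.98
tcp_pos: [0.4308, 0.1949, 0.2391]
orientation: [-0.0, 0.738, 0.675, -0.001]
wrist_force: [-0.1, -0.2, -1.7]
finger_gap: 0.027
grip_force: 39.5
t 35.98 tcp [0.4308 0.1949 0.2391] yaw of tool y -5.06 tilt [-0.0015 -0.0003] gap 0.027 F 39.5 units x,y,z [-4.932  4.006  3.649]
```

```bash
python3 -m handwheel '{"deltas":[[-1,-0.15,0.1,0,0],[-1,-0.35,0.25,0,0],[-1,-0.6,0.45,0,0],[-1,-0.7,0.55,0,0],[-1,-0.7,0.6,0,0],[-1,-0.7,0.6,0,0],[-1,-0.7,0.6,0,0],[-1,-0.5,0.4,0,0],[-1,-0.35,0.3,0,0],[-1,-0.18,0.15,0,0],[-1,0,0,0,0],[-1,0,0,0,0]]}'
python3 -c "from h import *;need(PAD[4],.0944)"
```

```text
clock: 37.48
tcp_pos: [0.5727, -0.0147, 0.2399]
orientation: [-0.0, 0.737, 0.676, -0.0]
wrist_force: [-0.3, -0.3, -1.3]
finger_gap: 0.0269
grip_force: 39.5
t 37.48 tcp [ 0.5727 -0.0147  0.2399] yaw of tool y -5.0 tilt [-0.0005  0.0004] gap 0.0269 F 39.5 units x,y,z [-0.028  0.006  3.638]
```

```bash
python3 -m handwheel '{"deltas":[[-1,-0.02,0,0.2,0],[-1,0,0,0.4,0],[-1,0,0,0.6,0],[-1,0,0,0.6,0],[-1,0,0,0.6,0],[-1,0,0,0.5,0],[-1,0,0,0.3,0],[-1,0,0,0.15,0],[-1,0,0,0.1,0],[-1,0,0,0,0],[-1,0,0,0,0],[-1,0,0,0,0]]}'
python3 -c "from h import *;need(PAD[4],.0944)"
```

```text
clock: 38.98
tcp_pos: [0.5735, -0.0164, 0.1024]
orientation: [0.0, 0.738, 0.675, 0.0]
wrist_force: [1.0, 0.6, -0.8]
finger_gap: 0.0269
grip_force: 39.5
t 38.98 tcp [ 0.5735 -0.0164  0.1024] yaw of tool y -5.06 tilt [ 0.001  -0.0001] gap 0.0269 F 39.5 units x,y,z [ 0.013 -0.019  0.2  ]
```

```bash
python3 -m handwheel '{"deltas":[[-1,0.01,-0.01,0.1,0],[-1,0,0,0.06,0],[-1,0,0,0.03,0],[-1,0,0,0.01,0],[-1,0,0,0,0],[-1,0,0,0,0]]}'
python3 -c "from h import *;need(PAD[4],.0944)"
```

```text
clock: 39.72
tcp_pos: [0.5725, -0.0158, 0.0943]
orientation: [-0.0, 0.738, 0.675, -0.0]
wrist_force: [-2.2, 0.2, 6.5]
finger_gap: 0.0265
grip_force: 40.1
t 39.73 tcp [ 0.5725 -0.0158  0.0943] yaw of tool y -5.06 tilt [-0.0003  0.0001] gap 0.0265 F 40.1 units x,y,z [ 0.     0.007 -0.001]
```

Release, rise, and back off towards the robot so the cameras have a clear view.

```bash
python3 -m handwheel '{"deltas":[[-0.3,0,0,0,0],[-0.2,0,0,0,0],[0,0,0,0,0],[0.5,0,0,0,0],[0.7,0,0,0,0],[0.7,0,0,-0.3,0],[0.7,0,0,-0.6,0],[0.7,0,0,-0.8,0],[0.7,0,0,-0.8,0],[0.7,0,0,-0.6,0],[0.7,-0.3,-0.5,-0.5,0],[0.7,-0.5,-0.7,0,0],[0.7,-0.5,-0.7,0,0],[0.7,-0.5,-0.7,0,0],[0.7,-0.3,-0.4,0,0],[0.7,0,0,0,0],[0.7,0,0,0,0],[0.7,0,0,0,0]]}'
python3 - <<'E'
from h import *
from workcell import optics
c=optics.read_camera("top")
for p in pillars(c):print(np.round(p,4))
a=cv2.resize(c["frame"][130:260,150:370,::-1],(520,300));b=optics.read_camera("side")["frame"][100:300,130:390,::-1]
cv2.imwrite("pics/end.png",np.vstack([a,cv2.resize(b,(520,300))]))
E
```

```text
clock: 41.98
tcp_pos: [0.4467, -0.0887, 0.2379]
orientation: [0.0, 0.737, 0.675, 0.0]
wrist_force: [0.5, 0.3, -0.2]
finger_gap: 0.0722
grip_force: 0.0
[1.951192e+02 1.790466e+02 2.480000e-02 1.930000e+02 1.930000e+02
 5.927000e-01 2.674000e-01]
[2.170182e+02 1.764545e+02 9.780000e-02 1.440000e+02 1.100000e+02
 5.913000e-01 2.070000e-01]
[2.486727e+02 1.791909e+02 8.240000e-02 1.250000e+02 1.100000e+02
 5.843000e-01 1.339000e-01]
[ 3.329667e+02  1.863333e+02  2.450000e-02  2.100000e+02  2.100000e+02
  5.658000e-01 -7.400000e-02]
[2.800874e+02 1.816990e+02 6.660000e-02 1.160000e+02 1.030000e+02
 5.776000e-01 5.920000e-02]
[ 3.104231e+02  1.839904e+02  5.060000e-02  1.180000e+02  1.040000e+02
  5.713000e-01 -1.510000e-02]
[ 3.9250e+02  1.8675e+02  3.6200e-02  1.9000e+01  8.0000e+00  5.6030e-01
 -2.1820e-01]
```

View pics/end.png

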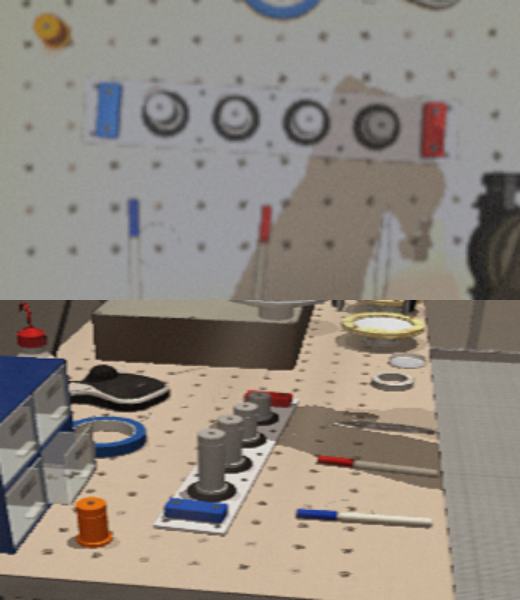

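All four stand upright on the pads. They run from the tallest at blue (165,110) down to the shortest at red (377,125), each within 2 mm of its pad's centre.

```bash
python3 -c "from workcell import hand_in;print(hand_in())"
```

```text
the job is handed in; nothing more can be done
None
```

The job is handed in: all four pillars stand free and upright on the rail, from the 40 mm next to the red block up to the 88 mm next to the blue, each measured within about 2 mm of its pad's centre, at 42 s on the clock.

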